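# Set a fragile clay beaker on the drying tray and slide it into the rack

## Robot

A 7-joint arm with a two-finger parallel gripper is mounted at the origin on the work surface. World frame = base frame: x ahead of the robot, y to its left, z up, the work surface at z = 0. Lengths are in m, angles in rad, forces in N, time in s.
With the tool pointing down it reaches from about 0.425 to 0.95 m from the base axis. Payload 4.7 kg.
Tool frame: the origin (TCP) lies midway between the tips of the shut fingers; the grasp point (between the pads) lies 19 mm behind it (manip.tcp_to_grasp is the distance from the TCP to the grasp point, in m); z points along the fingers, y is the line along which they close (so a half turn about z gives the same grasp; the last joint's range is limited). The gripper opens to 85 mm and grips with 20 to 120 N. Pads are 22 mm wide; open, the fingers measure 114 mm over their backs; the gripper's body (76 mm by 85 mm) begins 54 mm behind the grasp point. The pads swing forward as they close: fully open they stand 13 mm farther back than shut.
Start: joints at [-1.269, 0.469, -0.049, 1.532, 0.024, 1.141, -0.082], TCP at [0.219, 0.638, 0.231] pointing down, gripper open.
Joint ranges: [-2.59, 2.59], [-0.33, 1.99], [-1.39, 1.29], [0.1, 2.45], [-1.04, 4.18], [0.21, 1.99], [-2.66, 2.66]. Speed limits (rad/s): [2.57, 2.57, 3.14, 3.14, 3.14, 3.14, 3.14].

## Interface

Orientations are given as a unit quaternion [w, x, y, z].
In Python, from plant import manip, viewer, workorder gives the robot as it stands. The module is installed in compiled form; this text tells all that it offers.
- The arm moves only by the shell command python3 -m pendant 'ROWS' [FORCE]. ROWS is JSON, a list of rows, each a list of 7 numbers: the shift along the tool's x, y, z in cm, then the turn, a rotation vector about the tool's x, y, z in rad, then the finger opening in cm, from 0 to 8.54. A call has 1 to 5 rows; each row shifts and turns the commanded pose from where the row before left it, along the tool's axes as they then stand; what a row does not reach is not made up. A row lasts 1/12 s, in which the tool goes at most 41.7 mm and 7.16 degrees, less where a joint would pass 70% of its speed; a pose out of reach is approached as far as the arm can. A call is refused whole if a number of a shift passes 4.17 or a number of a turn 0.125, either way. A call with a gripper value outside its range is refused whole. The fingers move at their own pace and stop on an object; FORCE is the grip in N (left out, the last holds). Time passes only in rows, so rows that do not move let the fingers close. It gives the time, the measured TCP pose, the force, the opening and the grip force at its end, in the units of the state.
- manip.sense(): the state, without advancing time (a new reading comes with each control period).
- viewer.camera(name): name is "scene" or "top" or "wrist"; returns (picture, depth): 400x640x3 uint8, red, green, blue; 400x640 float32, m along the optical axis (not along the pixel's ray), 0 where there is no reading.
- viewer.camera_info(name): a dict with "camera_matrix" (3x3 intrinsics, pixels), "pose" (4x4, takes a point from camera to world coordinates); the wrist camera has in their place "mount" (4x4, takes a point from camera to tool coordinates, whose origin is the TCP and whose axes are the flange's). Camera axes: x right, y down, z forward; pixel columns grow to the right and rows downward; lengths in m; the calibration is good to about 2 mm. A picture is of the moment at which its call begins: read the wrist's pose just before it. camera_info takes no time and is no camera call.
- workorder.hand_in(): hands the job in; it is judged then, once.
The state is a dict: "clock": time; "q": joint angles; "joint_velocities": joint speeds; "joint_efforts": joint torques, N m; "tcp_pos": TCP position; "tool_rot": TCP orientation; "ft_force": force on the tool from outside, world axes, zero at the start; "wrist_torque": the same for the moment, N m; "grip_width": opening from 0.0 (shut) to 1.0 (fully open); "gripper_force": force on a finger pad.
Only numpy, scipy, OpenCV 4.12 (cv2) and the standard library are available. Lean on these libraries where they do the work, as an engineer would, in place of code of your own. Each camera call takes 0.05 s, during which the arm holds its last target. There are 200 camera calls.

## Task

Stand the unfired clay beaker upright on the drying tray while the tray is still out in front of the rack, let go, and then slide the tray into the drying rack until it is fully home against the back stop, with the beaker still standing on it. The clay is fragile: it cracks if it is gripped with more than about 15 N, dropped or tipped over. Leave the two tin cans and the jar where they are.

Things in the scene. Friction and masses are not known exactly. Their poses are not given: they have to be found in the camera images.
- beaker: Unfired clay beaker, plain terracotta, straight round wall: 56 mm outside diameter, 105 mm tall, wall 4 mm, open at the top, 70 to 130 g; stands upright on the work surface. Fragile: grip it with at most 15 N (on each finger pad). Origin at the centre of its underside, z up.
- tray: Loose plywood drying tray, 0.45 kg, flat on the work surface. Pan 150 (x) by 120 mm (y), floor 6 mm thick, rim 5 mm wide rising to 18 mm above the surface (inside 140 by 110 mm). Origin at the centre of the pan's underside; +x is the end that goes into the rack first. A 40 mm wide, 6 mm thick tongue runs from the -x end to x = -165 mm and carries the upright grip.
- tray_grip (a point): Top centre of the tray's upright wooden grip: at x = -140, y = 0, z = 72 mm in the tray's frame. The grip is a block 45 mm long (tray x), 14 mm thick (tray y), from 6 to 72 mm height; pinch it from above across its thickness. Same axes as the tray.
- rack: Metal drying rack fixed to the table. Origin on the work surface, where the tray's origin lies when the tray is fully home; +x is the direction in which the tray slides in (tray x along rack x). Two side guides 30 mm high, 132 mm apart inside, from x = -85 to +85 mm; 30 mm high back stop with its face at x = +75 mm.
- rack_mouth (a point): Middle of the rack's open mouth, on the work surface at x = -85 mm in the rack's frame, same axes as the rack. Flared lips, 30 mm high, widen the mouth from 132 mm here to about 165 mm at 37 mm further out (-x). An open wire shelf on thin legs stands over the rack: 165 to 174 mm high, x = -74 to +79, y = -82 to +82 mm in the rack frame.
- tall_can: Bystander: ribbed tin can, 75 mm diameter, 95 mm tall. Origin at the centre of its underside.
- squat_can: Bystander: ribbed tin can, 85 mm diameter, 60 mm tall. Origin at the centre of its underside.
- jar: Bystander: jar with a red cap, 68 mm diameter, 85 mm tall. Origin at the centre of its underside.

How it is judged:
By the outcome, as a careful person would: the job done as asked, in the order asked, and still so for the second after the job is handed in, with the robot touching nothing.
It also fails if it takes over 67 s, if anything falls off the work surface, if the arm or the gripper's body presses on something with over 40 N, if the wrist force passes 120 N, or if a joint passes its speed limit or range.

## Working session

There is one attempt and no reset: what is moved stays moved. The work goes in short steps, Python scripts to look and compute and a shell command to move; the robot and the scene stay as the last step left them, time stands still between calls to the robot, and variables do not carry over. Pictures are saved under pics/ and viewed, at most 10 in all, crops included, and the job is handed in when it is done.

```bash
mkdir -p pics; cat > h.py <<'E'
import numpy as np, cv2
from scipy.spatial.transform import Rotation as R
from plant import manip, viewer, workorder
def rot(s): 
    q=s["tool_rot"]; return R.from_quat([q[1],q[2],q[3],q[0]]).as_matrix()
def grab(n):
    s=manip.sense(); p,d=viewer.camera(n); i=viewer.camera_info(n)
    if n=="wrist":
        T=np.eye(4);T[:3,:3]=rot(s);T[:3,3]=s["tcp_pos"];P=T@np.array(i["mount"])
    else: P=np.array(i["pose"])
    return p,d,np.array(i["camera_matrix"]),P
def save(p,name): cv2.imwrite("pics/"+name+".png",p[:,:,::-1])
def cloud(d,K,P):
    v,u=np.mgrid[:d.shape[0],:d.shape[1]]
    c=np.stack([(u-K[0,2])/K[0,0]*d,(v-K[1,2])/K[1,1]*d,d],-1)
    w=c@P[:3,:3].T+P[:3,3]; w[d==0]=np.nan; return w
E
python3 - <<'E'
from h import *
for n in("top","scene"):
    p,d,K,P=grab(n); save(p,n); np.savez("pics/"+n,p=p,d=d,K=K,P=P); print(n,P.round(3).tolist(),K[0,0])
a=cv2.imread("pics/top.png");b=cv2.imread("pics/scene.png")
s=manip.sense();print(rot(s).round(3),s)
E
```

```text
top [[0.013, -0.981, 0.196, 0.394], [-1.0, -0.011, 0.012, -0.064], [-0.009, -0.196, -0.981, 1.12], [0.0, 0.0, 0.0, 1.0]] 515.1527130415259
scene [[-0.762, 0.514, -0.393, 1.057], [0.647, 0.61, -0.457, 0.446], [0.004, -0.603, -0.798, 0.999], [0.0, 0.0, 0.0, 1.0]] 478.36501713855057
[[-0.946  0.325 -0.001]
 [ 0.325  0.946 -0.002]
 [-0.    -0.002 -1.   ]] {'clock': 0.1, 'q': array([-1.26889534,  0.46935542, -0.0485841 ,  1.53356682,  0.02407947,
        1.14098174, -0.08228215]), 'joint_velocities': array([-0.0004899 , -0.00237068,  0.00143983, -0.00333761, -0.0007596 ,
       -0.0012037 ,  0.00052194]), 'joint_efforts': array([ 7.55459841e-04, -5.11517215e+01, -4.70868009e-02, -2.38389480e+01,
        1.08421018e-02,  4.34090907e-03,  2.77461322e-05]), 'tcp_pos': array([0.21906002, 0.6379196 , 0.23037317]), 'tool_rot': array([-1.19742307e-04,  1.64633283e-01,  9.86354468e-01, -8.55043172e-04]), 'ft_force': array([ 0.74382144,  0.72176632, -1.32387947]), 'wrist_torque': array([-0.00859306,  0.04899975, -0.00302588]), 'gripper_force': 0.0, 'grip_width': 0.9985051064979097}
```

View pics/top.png

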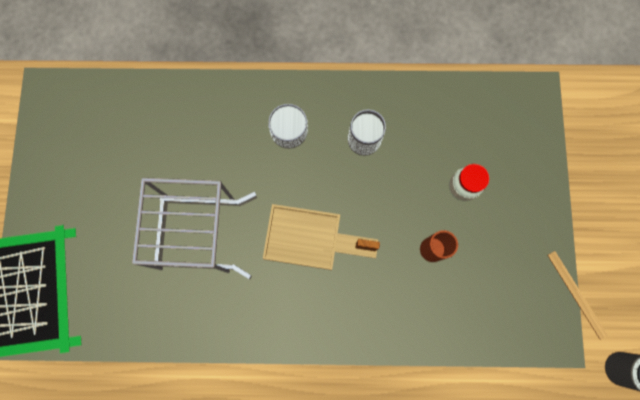

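View pics/scene.png

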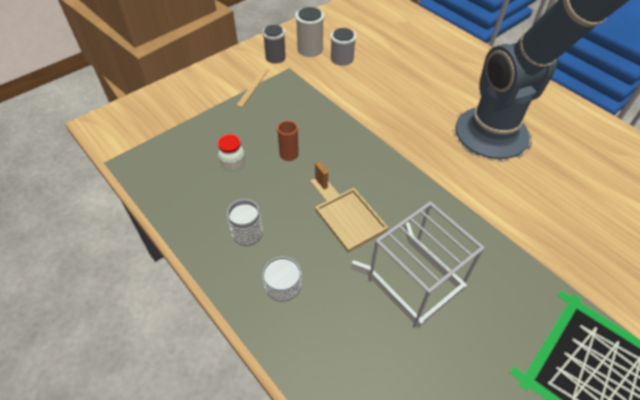

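The top view shows the beaker at (440,246), the tray at (302,237) with its grip at (367,244), and the rack at (180,225) with its mouth facing right (-y). The jar is at (470,180) and the cans are at (288,125) and (367,130). The scene view agrees. Next I'll turn these pixels into positions.

```bash
python3 - <<'E'
from h import *
for n in("top","scene"):
    z=np.load(f"pics/{n}.npz");p,d,K,P=z["p"],z["d"],z["K"],z["P"]
    w=cloud(d,K,P);X,Y,Z=w[...,0],w[...,1],w[...,2]
    ar=(X>.2)&(X<.8)&(Y<.5)&(Y>-.45)
    hsv=cv2.cvtColor(p,cv2.COLOR_RGB2HSV);h,s,v=[hsv[...,i] for i in range(3)]
    br=ar&(h<13)&(s>120)&(v<215)&(Z>.01)
    nn,l,st,c=cv2.connectedComponentsWithStats(br.astype(np.uint8))
    for i in range(1,nn):
        if st[i,4]<25: continue
        m=l==i;zt=np.nanpercentile(Z[m],97); t=m&(Z>zt-.008)
        print(n,"brown",st[i],"zmax",zt.round(3),"top mean",w[t].mean(0).round(4),"min",w[t].min(0).round(3),"max",w[t].max(0).round(3), cv2.minAreaRect(w[t][:,:2].astype(np.float32)*1000))
    ta=ar&(h>=10)&(h<25)&(s>60)&(v>120)&(Z<.03)&(Z>-.01)&(X<.75)
    nn,l,st,c=cv2.connectedComponentsWithStats(ta.astype(np.uint8))
    for i in range(1,nn):
        if st[i,4]<200: continue
        m=l==i; m2=cv2.morphologyEx(m.astype(np.uint8),cv2.MORPH_OPEN,np.ones((25,25)))>0
        if m2.any(): print(n,"tan",st[i],cv2.minAreaRect(w[m2][:,:2].astype(np.float32)*1000),np.median(Z[m2]).round(3))
    for nm,lo,hi in(("low",.02,.04),("shelf",.15,.19)):
        m=ar&(Z>lo)&(Z<hi)&(Y>.06)&(X<.62)&(s<60)
        q=w[m]; print(n,nm,len(q),np.median(q[:,2]).round(3),cv2.minAreaRect(q[:,:2].astype(np.float32)*1000),np.percentile(q,[1,99],axis=0).round(3).tolist())
E
```

```text
top brown [459 163  30  30 115] zmax 0.088 top mean [ 0.6545 -0.3802  0.084 ] min [ 0.623 -0.417  0.08 ] max [ 0.683 -0.358  0.089] ((653.2272338867188, -386.2880859375), (54.296897888183594, 58.61985778808594), 65.55506134033203)
top brown [420 230  38  32 711] zmax 0.107 top mean [ 0.5111 -0.315   0.1042] min [ 0.485 -0.343  0.099] max [ 0.539 -0.288  0.111] ((512.16064453125, -315.1775207519531), (54.0031623840332, 54.22660446166992), 12.981547355651855)
top tan [   42   360   461    40 16027] ((234.9725341796875, -14.913345336914062), (68.32273864746094, 510.4194030761719), 0.18568643927574158) 0.0
top low 775 0.03 ((531.8508911132812, 176.44784545898438), (205.039306640625, 175.7161102294922), 89.87782287597656) [[0.45, 0.077, 0.021], [0.619, 0.278, 0.036]]
top shelf 2114 0.173 ((540.1705322265625, 196.44781494140625), (154.1114501953125, 163.4033203125), 88.27278900146484) [[0.458, 0.119, 0.164], [0.62, 0.273, 0.178]]
scene brown [278 121  20  39 649] zmax 0.105 top mean [ 0.5173 -0.3141  0.1019] min [ 0.485 -0.343  0.097] max [ 0.542 -0.287  0.108] ((515.1600341796875, -314.7242431640625), (55.43717956542969, 48.23299026489258), 51.62816619873047)
scene brown [218 142  22  11  72] zmax 0.088 top mean [ 0.6656 -0.3703  0.0838] min [ 0.638 -0.41   0.08 ] max [ 0.683 -0.356  0.089] ((667.5101318359375, -377.88641357421875), (28.617935180664062, 59.13801956176758), 38.85858917236328)
scene tan [ 310  178   78   75 2892] ((542.9811401367188, -57.73998260498047), (146.81558227539062, 88.41159057617188), 49.1457633972168) 0.006
scene low 915 0.029 ((532.545166015625, 177.99505615234375), (173.96316528320312, 206.53591918945312), 0.21548371016979218) [[0.452, 0.079, 0.02], [0.619, 0.279, 0.035]]
scene shelf 1545 0.172 ((539.799560546875, 196.6951446533203), (153.6793212890625, 163.0264892578125), 88.85675048828125) [[0.461, 0.12, 0.156], [0.619, 0.274, 0.177]]
```

```bash
python3 - <<'E'
from h import *
for n in("top","scene"):
    z=np.load(f"pics/{n}.npz");p,d,K,P=z["p"],z["d"],z["K"],z["P"]
    w=cloud(d,K,P);X,Y,Z=w[...,0],w[...,1],w[...,2]
    hsv=cv2.cvtColor(p,cv2.COLOR_RGB2HSV);s=hsv[...,1]
    ar=(X>.4)&(X<.65)&(Y<.08)&(Y>-.27)
    tr=ar&(Z>.011)&(Z<.022)&(s>60)&(Y>-.16)
    print(n,"rim",tr.sum(),cv2.minAreaRect(w[tr][:,:2].astype(np.float32)*1000))
    ta=(ar&(s>75)).astype(np.uint8)
    m=cv2.morphologyEx(ta,cv2.MORPH_OPEN,np.ones((25,25)) if n=="top" else np.ones((19,19)))>0
    # rays of pan outline on plane z=.018
    c=cv2.convexHull(np.argwhere(m)[:,::-1].astype(np.int32))[:,0]
    r=np.c_[(c-K[:2,2])/[K[0,0],K[1,1]],np.ones(len(c))]@P[:3,:3].T
    q=P[:3,3]+r*((.017-P[2,3])/r[:,2])[:,None]
    print(" pan",cv2.minAreaRect(q[:,:2].astype(np.float32)*1000))
    g=ar&(Z>.064)&(Z<.08); print(" grip",g.sum(),w[g].mean(0).round(4),cv2.minAreaRect(w[g][:,:2].astype(np.float32)*1000))
    for lo,hi in((.452,.475),(.60,.63)):   # shelf side rails -> yaw
        k=(Z>.162)&(Z<.18)&(X>lo)&(X<hi)&(Y>.13)&(Y<.265)
        f=np.polyfit(Y[k],X[k],1);print(" rail",k.sum(),"dx/dy",f[0].round(4),"x at y=.195",np.polyval(f,.195).round(4))
E
```

```text
top rim 648 ((531.6478881835938, -59.047393798828125), (205.54913330078125, 120.55776977539062), 81.676025390625)Traceback (most recent call last):
  File "<stdin>", line 12, in <module>
TypeError: 'NoneType' object is not subscriptable
```

```bash
python3 - <<'E'
from h import *
for n in("top","scene"):
    z=np.load(f"pics/{n}.npz");p,d,K,P=z["p"],z["d"],z["K"],z["P"]
    w=cloud(d,K,P);X,Y,Z=w[...,0],w[...,1],w[...,2]
    ar=(X>.4)&(X<.65)&(Y<.08)&(Y>-.27)
    if n=="top": print(p[237,302],p[237,250])
    hsv=cv2.cvtColor(p,cv2.COLOR_RGB2HSV);s=hsv[...,1]
    ta=(ar&(p[...,0].astype(int)-p[...,2]>45)).astype(np.uint8)
    k=25 if n=="top" else 19
    m=cv2.morphologyEx(ta,cv2.MORPH_OPEN,np.ones((k,k),np.uint8))>0
    print(n,ta.sum(),m.sum())
    q=w[m]; print(" pan cloud",cv2.minAreaRect(q[:,:2].astype(np.float32)*1000),np.median(q[:,2]))
    g=ar&(Z>.064)&(Z<.08); print(" grip",g.sum(),w[g].mean(0).round(4),cv2.minAreaRect(w[g][:,:2].astype(np.float32)*1000))
    for lo,hi in((.452,.475),(.60,.63)):
        k=(Z>.162)&(Z<.18)&(X>lo)&(X<hi)&(Y>.13)&(Y<.265)
        f=np.polyfit(Y[k],X[k],1);print(" rail",k.sum(),"dx/dy",f[0].round(4),"x at y=.195",np.polyval(f,.195).round(4))
E
```

```text
[206 176 118] [140 141 114]
top 4806 0
 pan cloud ((0.0, 0.0), (0.0, 0.0), 0.0) nan
 grip 161 [ 0.5153 -0.1697  0.0718] ((515.8112182617188, -169.96588134765625), (44.61880874633789, 14.831974983215332), 81.06169891357422)
 rail 318 dx/dy 0.0316 x at y=.195 0.4623
 rail 314 dx/dy 0.0051 x at y=.195 0.6174
scene 3021 1673
 pan cloud ((530.9054565429688, -47.3258056640625), (146.81468200683594, 125.4320297241211), 49.200904846191406) 0.006308340249707389
 grip 90 [ 0.5187 -0.1672  0.0711] ((517.913330078125, -169.43649291992188), (45.87913131713867, 14.34559440612793), 82.5737075805664)
 rail 242 dx/dy 0.032 x at y=.195 0.4651
 rail 280 dx/dy 0.0187 x at y=.195 0.6207
  return _methods._mean(a, axis=axis, dtype=dtype,
  ret = ret.dtype.type(ret / rcount)
```

```bash
cat >> h.py <<'E'
from scipy.linalg import logm, expm
def plan(pos,yaw,N):
    """constant-twist rows to TCP pos, tool down, tool-y at world angle yaw (deg)"""
    s=manip.sense(); A=np.eye(4);A[:3,:3]=rot(s);A[:3,3]=s["tcp_pos"]
    a=np.radians(yaw); y=np.array([np.cos(a),np.sin(a),0]); z=np.array([0,0,-1.])
    B=np.eye(4);B[:3,:3]=np.c_[np.cross(y,z),y,z];B[:3,3]=pos
    L=np.real(logm(np.linalg.inv(A)@B))/N
    row=[*(L[:3,3]*100).round(3),*np.round([L[2,1],L[0,2],L[1,0]],4)]
    print("N",N,"row",[float(x) for x in row])
    print("mid",[(A@expm(L*N*f))[:3,3].round(3).tolist() for f in(.25,.5,.75)])
E
python3 -c "
from h import *
plan([.516,-.17,.19],-8,30)"
```

```text
N 30 row [-3.049, -0.612, 0.136, -0.0, 0.0, 0.046]
mid [[0.396, 0.488, 0.22], [0.513, 0.287, 0.21], [0.554, 0.059, 0.2]]
```

```bash
R='x'; 
python3 -m pendant '[[-3.05,-0.61,0,0,0,0.046,8.5],[-3.05,-0.61,0,0,0,0.046,8.5],[-3.05,-0.61,0,0,0,0.046,8.5],[-3.05,-0.61,0,0,0,0.046,8.5],[-3.05,-0.61,0,0,0,0.046,8.5]]'
python3 -m pendant '[[-3.05,-0.61,0,0,0,0.046,8.5],[-3.05,-0.61,0,0,0,0.046,8.5],[-3.05,-0.61,0,0,0,0.046,8.5],[-3.05,-0.61,0,0,0,0.046,8.5],[-3.05,-0.61,0,0,0,0.046,8.5]]'
python3 -m pendant '[[-3.05,-0.61,0,0,0,0.046,8.5],[-3.05,-0.61,0,0,0,0.046,8.5],[-3.05,-0.61,0,0,0,0.046,8.5],[-3.05,-0.61,0,0,0,0.046,8.5],[-3.05,-0.61,0,0,0,0.046,8.5]]'
python3 -m pendant '[[-3.05,-0.61,0,0,0,0.046,8.5],[-3.05,-0.61,0,0,0,0.046,8.5],[-3.05,-0.61,0,0,0,0.046,8.5],[-3.05,-0.61,0,0,0,0.046,8.5],[-3.05,-0.61,0,0,0,0.046,8.5]]'
python3 -m pendant '[[-3.05,-0.61,0.2,0,0,0.046,8.5],[-3.05,-0.61,0.2,0,0,0.046,8.5],[-3.05,-0.61,0.2,0,0,0.046,8.5],[-3.05,-0.61,0.2,0,0,0.046,8.5],[-3.05,-0.61,0.2,0,0,0.046,8.5]]'
python3 -m pendant '[[-3.05,-0.61,0.4,0,0,0.046,8.5],[-3.05,-0.61,0.4,0,0,0.046,8.5],[-3.05,-0.61,0.4,0,0,0.046,8.5],[-3.05,-0.61,0.4,0,0,0.046,8.5],[-3.05,-0.61,0.4,0,0,0.046,8.5]]'
python3 -m pendant '[[0,0,0,0,0,0,8.5],[0,0,0,0,0,0,8.5],[0,0,0,0,0,0,8.5]]'
python3 - <<'E'
from h import *
p,d,K,P=grab("wrist"); save(p,"w1"); w=cloud(d,K,P); Z=w[...,2]
g=(Z>.062)&(Z<.082)&(w[...,1]>-.26)&(w[...,1]<-.1)&(abs(w[...,0]-.516)<.06)
print("grip",g.sum(),w[g].mean(0).round(4),cv2.minAreaRect(w[g][:,:2].astype(np.float32)*1000))
s=manip.sense();print(s["tcp_pos"],rot(s).round(3).tolist())
E
```

```text
clock: 0.52
tcp_pos: [0.3465, 0.5471, 0.2307]
tool_rot: [-0.0, 0.278, 0.961, -0.0]
ft_force: [1.0, -0.2, -0.0]
grip_width: 0.996
gripper_force: 0.0
clock: 0.93
tcp_pos: [0.4487, 0.4302, 0.2308]
tool_rot: [-0.0, 0.386, 0.922, -0.0]
ft_force: [0.3, 0.5, -0.1]
grip_width: 0.996
gripper_force: 0.0
clock: 1.35
tcp_pos: [0.5214, 0.2932, 0.2308]
tool_rot: [-0.0, 0.49, 0.872, -0.0]
ft_force: [1.0, 1.5, 0.1]
grip_width: 1.0
gripper_force: 0.0
clock: 1.77
tcp_pos: [0.5611, 0.1433, 0.2309]
tool_rot: [-0.0, 0.586, 0.81, -0.0]
ft_force: [-0.4, 0.2, 0.6]
grip_width: 0.999
gripper_force: 0.0
clock: 2.18
tcp_pos: [0.5655, -0.0118, 0.2209]
tool_rot: [-0.0, 0.675, 0.737, -0.0]
ft_force: [0.7, -0.1, 0.4]
grip_width: 0.998
gripper_force: 0.0
clock: 2.6
tcp_pos: [0.5344, -0.1637, 0.2008]
tool_rot: [-0.0, 0.755, 0.655, -0.0]
ft_force: [0.4, -0.3, -0.5]
grip_width: 0.997
gripper_force: 0.0
clock: 2.85
tcp_pos: [0.5351, -0.1617, 0.201]
tool_rot: [-0.0, 0.755, 0.656, 0.0]
ft_force: [0.0, 0.8, 0.4]
grip_width: 0.992
gripper_force: 0.0
grip 665 [ 0.5163 -0.169   0.0721] ((515.7848510742188, -170.6139373779297), (45.067626953125, 14.00600528717041), 81.43409729003906)
[ 0.53540517 -0.16104189  0.20105141] [[0.137, 0.991, -0.0], [0.991, -0.137, 0.001], [0.001, -0.0, -1.0]]
```

View pics/w1.png

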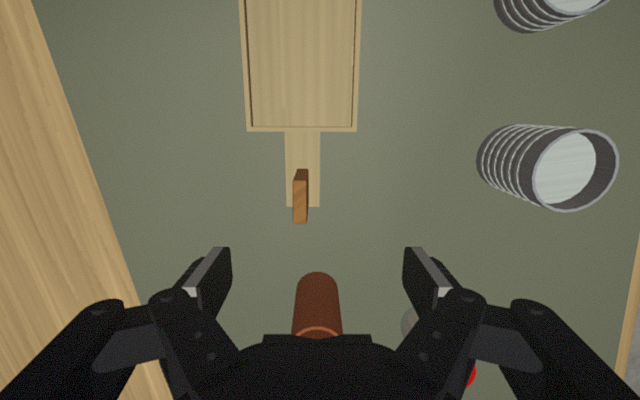

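The wrist view shows the tray grip at (301,195) and the beaker at (318,305). The grip measures (0.516, -0.170), which agrees with the other two views. I'll pinch the grip first, to learn how the grip force behaves and to line the empty tray up with the rack.

```bash
python3 -c "
from h import *
plan([.516,-.1705,.20],-8.2,1)"
```

```text
N 1 row [-1.208, -1.789, 0.105, -0.0003, -0.0008, 0.0053]
mid [[0.531, -0.163, 0.201], [0.526, -0.166, 0.201], [0.521, -0.168, 0.2]]
```

```bash

python3 -m pendant '[[-0.6,-0.9,0,0,0,0.005,8.5],[-0.6,-0.9,0,0,0,0,8.5],[0,0,3,0,0,0,6],[0,0,3,0,0,0,5],[0,0,3,0,0,0,4]]' 20
python3 -m pendant '[[0,0,3,0,0,0,3.5],[0,0,3,0,0,0,3.5],[0,0,1.8,0,0,0,3.5],[0,0,0,0,0,0,3.5],[0,0,0,0,0,0,3.5]]'
python3 -m pendant '[[0,0,0,0,0,0,2],[0,0,0,0,0,0,2],[0,0,0,0,0,0,2]]'
python3 -m pendant '[[0,0,0,0,0,0,1.5],[0,0,0,0,0,0,1.5],[0,0,0,0,0,0,1.5]]'
python3 -m pendant '[[0,0,0,0,0,0,1.4],[0,0,0,0,0,0,1.4],[0,0,0,0,0,0,1.4]]'
python3 -m pendant '[[0,0,0,0,0,0,1.3],[0,0,0,0,0,0,1.3],[0,0,0,0,0,0,1.3]]'
python3 -m pendant '[[0,0,0,0,0,0,1.2],[0,0,0,0,0,0,1.2],[0,0,0,0,0,0,1.2]]'
python3 -m pendant '[[0,0,0,0,0,0,1],[0,0,0,0,0,0,1],[0,0,0,0,0,0,1]]'
python3 -m pendant '[[0,0,0,0,0,0,0],[0,0,0,0,0,0,0],[0,0,0,0,0,0,0],[0,0,0,0,0,0,0]]'
```

```text
clock: 3.32
tcp_pos: [0.515, -0.1717, 0.1111]
tool_rot: [0.001, 0.756, 0.654, 0.001]
ft_force: [0.5, -0.0, -0.4]
grip_width: 0.599
gripper_force: 0.0
clock: 3.73
tcp_pos: [0.5145, -0.1717, 0.0331]
tool_rot: [-0.001, 0.756, 0.654, -0.001]
ft_force: [-0.2, -0.7, -0.2]
grip_width: 0.41
gripper_force: 0.0
clock: 3.98
tcp_pos: [0.5165, -0.172, 0.0348]
tool_rot: [0.001, 0.756, 0.654, 0.001]
ft_force: [0.7, 0.6, -0.1]
grip_width: 0.233
gripper_force: 0.0
clock: 4.23
tcp_pos: [0.5158, -0.1717, 0.0337]
tool_rot: [0.0, 0.756, 0.654, 0.0]
ft_force: [1.0, 0.1, -0.4]
grip_width: 0.175
gripper_force: 0.2
clock: 4.48
tcp_pos: [0.5161, -0.1719, 0.0335]
tool_rot: [0.0, 0.756, 0.654, 0.0]
ft_force: [1.3, -0.6, 1.4]
grip_width: 0.165
gripper_force: 0.9
clock: 4.73
tcp_pos: [0.5161, -0.1718, 0.0336]
tool_rot: [0.0, 0.756, 0.654, 0.0]
ft_force: [1.9, -0.6, 4.1]
grip_width: 0.164
gripper_force: 20.6
clock: 4.98
tcp_pos: [0.5161, -0.1719, 0.0336]
tool_rot: [0.0, 0.756, 0.654, 0.0]
ft_force: [1.1, 0.3, 4.8]
grip_width: 0.159
gripper_force: 20.7
clock: 5.23
tcp_pos: [0.5161, -0.1719, 0.0336]
tool_rot: [0.0, 0.756, 0.654, 0.0]
ft_force: [2.4, -0.1, 5.0]
grip_width: 0.16
gripper_force: 20.8
clock: 5.57
tcp_pos: [0.5161, -0.1719, 0.0336]
tool_rot: [0.0, 0.756, 0.654, 0.0]
ft_force: [3.1, 0.2, 5.1]
grip_width: 0.162
gripper_force: 20.8
```

```bash
python3 - <<'E'
from h import *
for n in("top","scene"):
    z=np.load(f"pics/{n}.npz");w=cloud(z["d"],z["K"],z["P"]);X,Y,Z=w[...,0],w[...,1],w[...,2]
    for lo,hi in((.45,.50),(.58,.64)):
        k=(Z>.024)&(Z<.036)&(X>lo)&(X<hi)&(Y>.115)&(Y<.255)
        if k.sum()>20:
            f=np.polyfit(Y[k],X[k],1);print(n,k.sum(),f[0].round(4),np.polyval(f,.194).round(4),np.polyval(f,.109).round(4),np.percentile(X[k]-np.polyval(f,Y[k]),[3,97]).round(4), Y[k].min(),Y[k].max())
    k=(Z>.024)&(Z<.036)&(X>.49)&(X<.59)&(Y>.22)&(Y<.33)
    if k.sum(): print(" back stop y",k.sum(),np.percentile(Y[k],[3,50,97]).round(4))
plan([.533,-.172,.034],-1.3,5)
E
```

```text
top 64 -0.0024 0.4679 0.4681 [-0.0086  0.0042] 0.11515832525295551 0.2546697882515471
top 200 0.0136 0.6092 0.608 [-0.0033  0.0038] 0.11502785330211661 0.25457293129804515
 back stop y 170 [0.2681 0.2723 0.2777]
scene 111 0.0553 0.4716 0.4669 [-0.005   0.0065] 0.11862593587426035 0.25477453840209596
scene 254 0.0264 0.6127 0.6104 [-0.0052  0.0043] 0.11959729074708192 0.2544043278681559
 back stop y 171 [0.2682 0.2734 0.2776]
N 5 row [0.025, 0.338, -0.009, 0.0002, 0.0, -0.0244]
mid [[0.52, -0.172, 0.034], [0.525, -0.172, 0.034], [0.529, -0.172, 0.034]]
```

```bash

python3 -m pendant '[[0,0,0,0,0,0,0],[0,0,0,0,0,0,0],[0.01,0.15,0,0,0,-0.012,0],[0.01,0.15,0,0,0,-0.012,0],[0.01,0.15,0,0,0,-0.012,0]]' 60
python3 -m pendant '[[0.01,0.15,0,0,0,-0.012,0],[0.01,0.15,0,0,0,-0.012,0],[0.01,0.15,0,0,0,-0.012,0],[0.01,0.15,0,0,0,-0.012,0],[0.01,0.15,0,0,0,-0.012,0]]'
python3 -m pendant '[[0.01,0.15,0,0,0,-0.012,0],[0.01,0.2,0,0,0,-0.012,0],[0,0,0,0,0,0,0],[0,0,0,0,0,0,0]]'
python3 -m pendant '[[0,0,0,0,0,0,1.5],[0,0,0,0,0,0,1.5],[0,0,0,0,0,0,1.4],[0,0,0,0,0,0,1.4]]' 20
python3 -m pendant '[[0,0,0,0,0,0,1.38],[0,0,0,0,0,0,1.38],[0,0,0,0,0,0,1.38]]' | tail -2
python3 -m pendant '[[0,0,0,0,0,0,1.36],[0,0,0,0,0,0,1.36],[0,0,0,0,0,0,1.36]]'| tail -2
python3 -m pendant '[[0,0,0,0,0,0,1.34],[0,0,0,0,0,0,1.34],[0,0,0,0,0,0,1.34]]'| tail -2
python3 -m pendant '[[0,0,0,0,0,0,1.32],[0,0,0,0,0,0,1.32],[0,0,0,0,0,0,1.32]]'| tail -2
```

```text
clock: 5.98
tcp_pos: [0.5178, -0.1727, 0.0336]
tool_rot: [-0.002, 0.745, 0.667, -0.001]
ft_force: [-5.7, -0.0, 13.2]
grip_width: 0.155
gripper_force: 60.7
clock: 6.4
tcp_pos: [0.5233, -0.1742, 0.0337]
tool_rot: [-0.002, 0.726, 0.688, -0.002]
ft_force: [-10.1, -2.5, 16.2]
grip_width: 0.155
gripper_force: 61.0
clock: 6.73
tcp_pos: [0.5264, -0.1746, 0.0337]
tool_rot: [-0.003, 0.717, 0.697, -0.003]
ft_force: [-11.2, -3.1, 16.8]
grip_width: 0.152
gripper_force: 61.1
clock: 7.07
tcp_pos: [0.5299, -0.1722, 0.0324]
tool_rot: [-0.001, 0.716, 0.698, -0.001]
ft_force: [-0.9, -1.7, -1.4]
grip_width: 0.163
gripper_force: 7.1
grip_width: 0.168
gripper_force: 11.2
grip_width: 0.162
gripper_force: 13.5
grip_width: 0.166
gripper_force: 18.4
grip_width: 0.158
gripper_force: 19.7
```

```bash

python3 -m pendant '[[0,0,0,0,0,0,3.5],[0,0,0,0,0,0,3.5],[0,0,0,0,0,0,3.5],[0,0,-2,0,0,0,3.5],[0,0,-4,0,0,0,3.5]]' 20
python3 -m pendant '[[0,0,-4,0,0,0,5],[0,0,-4,0,0,0,6],[0,0,-4,0,0,0,8.5],[0,0,-2,0,0,0,8.5],[-2,0,0,0,0,0,8.5]]'
python3 -m pendant '[[-4,0,0,0,0,0,8.5],[-4,0,0,0,0,0,8.5],[-4,0,0,0,0,0,8.5],[-4,0,0,0,0,0,8.5],[-3,0,0,0,0,0,8.5]]'
python3 -m pendant '[[0,0,0,0,0,0,8.5],[0,0,0,0,0,0,8.5],[0,0,0,0,0,0,8.5]]'
python3 - <<'E'
from h import *
p,d,K,P=grab("wrist"); save(p,"w2"); w=cloud(d,K,P); Z=w[...,2]
g=(Z>.062)&(Z<.082)&(w[...,1]>-.23)&(w[...,1]<-.1)&(abs(w[...,0]-.53)<.05)
print("grip",g.sum(),w[g].mean(0).round(4),cv2.minAreaRect(w[g][:,:2].astype(np.float32)*1000))
b=(Z>.098)&(Z<.112)&(np.hypot(w[...,0]-.512,w[...,1]+.315)<.045)
print("beaker",b.sum(),cv2.minEnclosingCircle(w[b][:,:2].astype(np.float32)*1000),cv2.minAreaRect(w[b][:,:2].astype(np.float32)*1000))
t=(Z>.012)&(Z<.022)&(w[...,1]>-.13)&(w[...,1]<.08)&(abs(w[...,0]-.53)<.09)
print("rim",t.sum(),cv2.minAreaRect(w[t][:,:2].astype(np.float32)*1000))
E
```

```text
clock: 8.48
tcp_pos: [0.5281, -0.1711, 0.0904]
tool_rot: [-0.004, 0.716, 0.698, -0.003]
ft_force: [0.7, 0.5, 0.0]
grip_width: 0.41
gripper_force: 0.0
clock: 8.9
tcp_pos: [0.5346, -0.1895, 0.2392]
tool_rot: [0.004, 0.714, 0.7, 0.005]
ft_force: [1.2, 0.6, -0.7]
grip_width: 0.994
gripper_force: 0.0
clock: 9.32
tcp_pos: [0.5247, -0.386, 0.2339]
tool_rot: [0.001, 0.717, 0.697, -0.0]
ft_force: [0.7, 0.1, 0.2]
grip_width: 0.997
gripper_force: 0.0
clock: 9.57
tcp_pos: [0.526, -0.3813, 0.2331]
tool_rot: [-0.0, 0.716, 0.698, 0.0]
ft_force: [-0.4, 0.6, -0.9]
grip_width: 0.995
gripper_force: 0.0
grip 0 [nan nan nan] ((0.0, 0.0), (0.0, 0.0), 0.0)
beaker 906 ((512.6068115234375, -316.1180725097656), 27.922306060791016) ((512.3447265625, -316.1792907714844), (55.0409049987793, 54.42729187011719), 89.26712799072266)
rim 0 ((0.0, 0.0), (0.0, 0.0), 0.0)<stdin>:4: RuntimeWarning: Mean of empty slice.
  ret = um.true_divide(
```

View pics/w2.png

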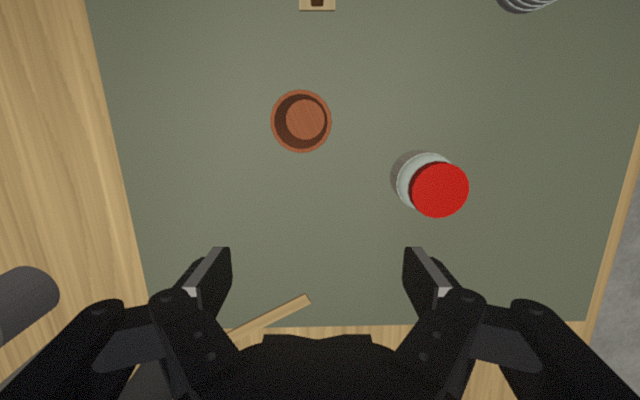

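The wrist view shows the beaker rim centred at (301,121), which puts it at (0.5125, -0.316). That matches the top view.

```bash
python3 -c "
from h import *
plan([.5125,-.316,.17],-1.3,3)"
```

```text
N 3 row [2.136, -0.514, 2.106, 0.0001, -0.0005, -0.0001]
mid [[0.523, -0.364, 0.217], [0.519, -0.348, 0.202], [0.516, -0.332, 0.186]]
```

```bash

python3 -m pendant '[[2.14,-0.51,2.1,0,0,0,8.5],[2.14,-0.51,2.1,0,0,0,8.5],[2.14,-0.51,2.1,0,0,0,8.5],[0,0,0,0,0,0,8.5],[0,0,0,0,0,0,8.5]]'
python3 -m pendant '[[0,0,0,0,0,0,8.5],[0,0,0,0,0,0,8.5]]'
```

```text
clock: 10.03
tcp_pos: [0.5124, -0.3138, 0.1693]
tool_rot: [-0.002, 0.714, 0.7, 0.0]
ft_force: [0.4, -0.1, 0.9]
grip_width: 0.997
gripper_force: 0.0
clock: 10.2
tcp_pos: [0.513, -0.3184, 0.1716]
tool_rot: [0.001, 0.716, 0.698, 0.0]
ft_force: [0.2, -0.4, 0.7]
grip_width: 0.995
gripper_force: 0.0
```

```bash

python3 -m pendant '[[0.15,0,2,0,0,0,8.5],[0,0,2.4,0,0,0,8.5],[0,0,2.4,0,0,0,8.5],[0,0,2.4,0,0,0,8.5],[0,0,2.4,0,0,0,8.5]]' 20
python3 -m pendant '[[0,0,0,0,0,0,7],[0,0,0,0,0,0,6.5],[0,0,0,0,0,0,6.2],[0,0,0,0,0,0,6.0],[0,0,0,0,0,0,6.0]]'
python3 -m pendant '[[0,0,0,0,0,0,5.9],[0,0,0,0,0,0,5.85],[0,0,0,0,0,0,5.8],[0,0,0,0,0,0,5.8]]'|tail -3
python3 -m pendant '[[0,0,0,0,0,0,5.77],[0,0,0,0,0,0,5.74],[0,0,0,0,0,0,5.74],[0,0,0,0,0,0,5.74]]'|tail -3
```

```text
clock: 10.62
tcp_pos: [0.513, -0.3174, 0.0543]
tool_rot: [0.001, 0.716, 0.698, 0.0]
ft_force: [1.2, -0.1, 0.2]
grip_width: 0.996
gripper_force: 0.0
clock: 11.03
tcp_pos: [0.5132, -0.3168, 0.0561]
tool_rot: [0.002, 0.716, 0.698, 0.001]
ft_force: [-0.4, -0.6, 0.1]
grip_width: 0.707
gripper_force: 0.0
ft_force: [-0.3, 0.7, -0.8]
grip_width: 0.675
gripper_force: 0.0
ft_force: [0.3, 0.2, -0.4]
grip_width: 0.674
gripper_force: 0.1
```

```bash

python3 -m pendant '[[0,0,0,0,0,0,5.72],[0,0,0,0,0,0,5.7],[0,0,0,0,0,0,5.7],[0,0,0,0,0,0,5.7]]'|tail -3
python3 -m pendant '[[0,0,0,0,0,0,5.68],[0,0,0,0,0,0,5.68],[0,0,0,0,0,0,5.68]]'|tail -2
python3 -m pendant '[[0,0,0,0,0,0,5.66],[0,0,0,0,0,0,5.66],[0,0,0,0,0,0,5.66]]'|tail -2
python3 -m pendant '[[0,0,0,0,0,0,5.64],[0,0,0,0,0,0,5.64],[0,0,0,0,0,0,5.64]]'|tail -2
python3 -m pendant '[[0,0,0,0,0,0,5.63],[0,0,0,0,0,0,5.62],[0,0,0,0,0,0,5.62]]'|tail -2
```

```text
ft_force: [1.0, -0.9, 0.6]
grip_width: 0.672
gripper_force: 0.3
grip_width: 0.664
gripper_force: 0.4
grip_width: 0.663
gripper_force: 0.5
grip_width: 0.662
gripper_force: 0.7
grip_width: 0.656
gripper_force: 0.7
```

```bash

python3 -m pendant '[[0,0,0,0,0,0,5.61],[0,0,0,0,0,0,5.61],[0,0,0,0,0,0,5.61]]'|tail -2
python3 -m pendant '[[0,0,0,0,0,0,5.6],[0,0,0,0,0,0,5.6],[0,0,0,0,0,0,5.6]]'|tail -2
python3 -m pendant '[[0,0,0,0,0,0,5.59],[0,0,0,0,0,0,5.59],[0,0,0,0,0,0,5.59]]'|tail -2
```

```text
grip_width: 0.658
gripper_force: 1.3
grip_width: 0.657
gripper_force: 2.2
grip_width: 0.656
gripper_force: 3.5
```

```bash

python3 -m pendant '[[0,0,0,0,0,0,5.58],[0,0,0,0,0,0,5.58],[0,0,0,0,0,0,5.58]]'|tail -2
python3 -m pendant '[[0,0,0,0,0,0,5.57],[0,0,0,0,0,0,5.57],[0,0,0,0,0,0,5.57]]'|tail -2
python3 -m pendant '[[0,0,0,0,0,0,5.565],[0,0,0,0,0,0,5.565],[0,0,0,0,0,0,5.565]]'|tail -2
```

```text
grip_width: 0.652
gripper_force: 5.0
grip_width: 0.657
gripper_force: 6.7
grip_width: 0.655
gripper_force: 7.7
```

```bash

python3 -m pendant '[[0,0,-0.2,0,0,0,5.565],[0,0,-0.3,0,0,0,5.565],[0,0,-0.5,0,0,0,5.565],[0,0,-0.5,0,0,0,5.565],[0,0,0,0,0,0,5.565]]'
python3 -m pendant '[[0,0,-1,0,0,0,5.565],[0,0,-1.5,0,0,0,5.565],[0,0,-1.5,0,0,0,5.565],[0,0,-1.5,0,0,0,5.565],[0,0,-1.5,0,0,0,5.565]]'
python3 -m pendant '[[0,0,-1.2,0,0,0,5.565],[0,0,-0.8,0,0,0,5.565],[0,0,0,0,0,0,5.565],[0,0,0,0,0,0,5.565]]'
python3 - <<'E'
from h import *
p,d,K,P=grab("top"); save(p,"t2"); w=cloud(d,K,P);X,Y,Z=w[...,0],w[...,1],w[...,2]
g=(Z>.062)&(Z<.082)&(Y>-.24)&(Y<-.1)&(abs(X-.53)<.05)
print("grip",g.sum(),w[g].mean(0).round(4),cv2.minAreaRect(w[g][:,:2].astype(np.float32)*1000))
t=(p[...,0].astype(int)-p[...,2]>45)&(Z<.03)&(Y>-.11)&(Y<.07)&(abs(X-.53)<.09)
print("pan",t.sum(),cv2.minAreaRect(w[t][:,:2].astype(np.float32)*1000))
E
```

```text
clock: 14.95
tcp_pos: [0.5121, -0.3164, 0.0702]
tool_rot: [0.0, 0.716, 0.698, 0.0]
ft_force: [0.2, -0.4, 0.7]
grip_width: 0.652
gripper_force: 7.7
clock: 15.37
tcp_pos: [0.5118, -0.316, 0.1405]
tool_rot: [-0.0, 0.716, 0.698, -0.0]
ft_force: [-0.1, 0.2, -1.7]
grip_width: 0.655
gripper_force: 7.7
clock: 15.7
tcp_pos: [0.512, -0.3159, 0.1594]
tool_rot: [0.0, 0.716, 0.698, 0.0]
ft_force: [-0.8, 0.0, -1.5]
grip_width: 0.657
gripper_force: 7.7
grip 163 [ 0.53   -0.1718  0.0713] ((530.7022094726562, -172.4066925048828), (44.80411148071289, 14.442191123962402), 89.27615356445312)
pan 4034 ((534.98828125, -32.18196105957031), (155.31256103515625, 126.02491760253906), 88.84171295166016)
```

View pics/t2.png

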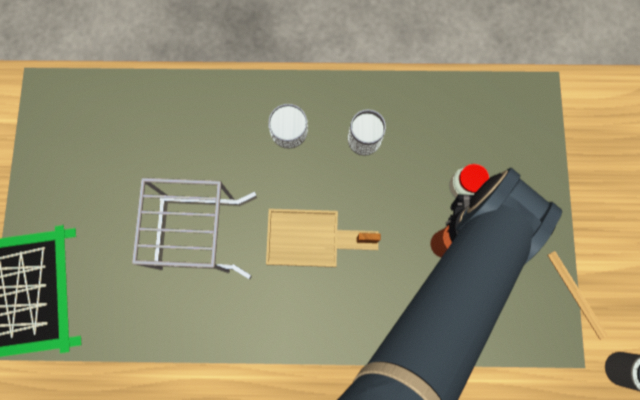

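The beaker is held at 7.7 N and lifted. The top view shows the tray lined up at (302,237), with its centre at (0.5345, -0.032) and yaw about 89°. Now I'll carry the beaker to the tray.

```bash

python3 -m pendant '[[0.7,0,0,0,0,0,5.565],[1.4,0.1,0,0,0,0,5.565],[2.1,0.1,0,0,0,0,5.565],[2.5,0.15,0,0,0,0,5.565],[2.5,0.15,0,0,0,0,5.565]]'
python3 -m pendant '[[2.5,0.15,0,0,0,0,5.565],[2.5,0.15,0,0,0,0,5.565],[2.5,0.15,0,0,0,0,5.565],[2.5,0.15,0,0,0,0,5.565],[2.5,0.15,0,0,0,0,5.565]]'
python3 -m pendant '[[2.5,0.15,0,0,0,0,5.565],[2.1,0.15,0,0,0,0,5.565],[1.4,0.1,0,0,0,0,5.565],[0.7,0,0,0,0,0,5.565],[0,0,0,0,0,0,5.565]]'
python3 -m pendant '[[0,0,0,0,0,0,5.565],[0,0,0,0,0,0,5.565],[0,0,0,0,0,0,5.565]]'
python3 -c "
from h import *
plan([.5345,-.034,.09],-1.3,1)"
```

```text
clock: 16.17
tcp_pos: [0.519, -0.2219, 0.1585]
tool_rot: [-0.001, 0.716, 0.698, -0.0]
ft_force: [0.4, 0.4, -0.9]
grip_width: 0.656
gripper_force: 7.7
clock: 16.58
tcp_pos: [0.5293, -0.0965, 0.1587]
tool_rot: [-0.001, 0.715, 0.699, -0.0]
ft_force: [-0.0, 0.2, -0.6]
grip_width: 0.653
gripper_force: 7.7
clock: 17.0
tcp_pos: [0.5352, -0.0295, 0.1587]
tool_rot: [-0.001, 0.714, 0.7, -0.0]
ft_force: [-0.7, -0.8, -1.6]
grip_width: 0.653
gripper_force: 7.7
clock: 17.25
tcp_pos: [0.5355, -0.0339, 0.1593]
tool_rot: [0.0, 0.717, 0.697, -0.0]
ft_force: [-0.0, 0.2, -0.6]
grip_width: 0.652
gripper_force: 7.7
N 1 row [-0.011, -0.097, 6.929, -0.0001, 0.0004, -0.0046]
mid [[0.535, -0.034, 0.142], [0.535, -0.034, 0.125], [0.535, -0.034, 0.107]]
```

```bash

python3 -m pendant '[[0,0,1,0,0,0,5.565],[0,-0.1,1.8,0,0,0,5.565],[0,0,1.8,0,0,0,5.565],[0,0,1.8,0,0,0,5.565],[0,0,1.4,0,0,0,5.565]]'|head -2
python3 -m pendant '[[0,0,0.8,0,0,0,5.565],[0,0,0.4,0,0,0,5.565],[0,0,0.2,0,0,0,5.565],[0,0,0,0,0,0,5.565],[0,0,0,0,0,0,5.565]]'
python3 -m pendant '[[0,0,0.1,0,0,0,5.565],[0,0,0,0,0,0,5.565],[0,0,0,0,0,0,5.565]]'
python3 -m pendant '[[0,0,0.1,0,0,0,5.565],[0,0,0,0,0,0,5.565],[0,0,0,0,0,0,5.565]]'
```

```text
clock: 17.67
tcp_pos: [0.5338, -0.0332, 0.0793]
clock: 18.08
tcp_pos: [0.5353, -0.0327, 0.0678]
tool_rot: [0.0, 0.716, 0.698, 0.001]
ft_force: [0.0, 0.0, -0.4]
grip_width: 0.654
gripper_force: 7.7
clock: 18.33
tcp_pos: [0.535, -0.0324, 0.0667]
tool_rot: [0.0, 0.716, 0.698, 0.0]
ft_force: [-0.1, 1.0, -1.2]
grip_width: 0.653
gripper_force: 7.7
clock: 18.58
tcp_pos: [0.5347, -0.0325, 0.0653]
tool_rot: [-0.0, 0.716, 0.698, 0.0]
ft_force: [0.2, 0.6, -1.4]
grip_width: 0.651
gripper_force: 7.7
```

```bash

python3 -m pendant '[[0,0,0.1,0,0,0,5.565],[0,0,0.1,0,0,0,5.565],[0,0,0,0,0,0,5.565],[0,0,0,0,0,0,5.565]]'|sed -n '2p;4p'
python3 -m pendant '[[0,0,0.1,0,0,0,5.565],[0,0,0,0,0,0,5.565],[0,0,0,0,0,0,5.565]]'|sed -n '2p;4p'
python3 -m pendant '[[0,0,0.05,0,0,0,5.565],[0,0,0,0,0,0,5.565],[0,0,0,0,0,0,5.565]]'|sed -n '2p;4p'
```

```text
tcp_pos: [0.5346, -0.0325, 0.0631]
ft_force: [0.5, -0.4, -0.1]
tcp_pos: [0.5347, -0.0325, 0.0622]
ft_force: [-0.4, 0.4, -0.5]
tcp_pos: [0.5347, -0.0325, 0.0618]
ft_force: [0.6, 0.1, -0.8]
```

```bash

python3 -m pendant '[[0,0,0.05,0,0,0,5.565],[0,0,0,0,0,0,5.565],[0,0,0,0,0,0,5.565]]'|sed -n '2p;4p'
python3 -m pendant '[[0,0,0.05,0,0,0,5.565],[0,0,0,0,0,0,5.565],[0,0,0,0,0,0,5.565]]'|sed -n '2p;4p;6p'
```

```text
tcp_pos: [0.5347, -0.0325, 0.0612]
ft_force: [0.3, 0.3, 0.1]
tcp_pos: [0.5347, -0.0325, 0.0607]
ft_force: [1.0, -0.2, -1.2]
gripper_force: 7.7
```

```bash

python3 -m pendant '[[0,0,0.05,0,0,0,5.565],[0,0,0,0,0,0,5.565],[0,0,0,0,0,0,5.565]]'|sed -n '2p;4p'
python3 -m pendant '[[0,0,0.05,0,0,0,5.565],[0,0,0,0,0,0,5.565],[0,0,0,0,0,0,5.565]]'|sed -n '2p;4p;6p'
```

```text
tcp_pos: [0.5348, -0.0325, 0.0604]
ft_force: [0.3, -0.8, -0.8]
tcp_pos: [0.5351, -0.0325, 0.0602]
ft_force: [0.7, -0.8, 3.8]
gripper_force: 7.2
```

Contact at 3.8 N, so the beaker is standing on the tray floor. I'll let go gently.

```bash

python3 -m pendant '[[0,0,0,0,0,0,5.59],[0,0,0,0,0,0,5.61],[0,0,0,0,0,0,5.64],[0,0,0,0,0,0,5.68],[0,0,0,0,0,0,5.75]]'|sed -n '2p;4,6p'
python3 -m pendant '[[0,0,0,0,0,0,5.9],[0,0,0,0,0,0,6.1],[0,0,0,0,0,0,6.5],[0,0,0,0,0,0,7],[0,0,0,0,0,0,7.5]]'|sed -n '2p;4,6p'
python3 -m pendant '[[0,0,0,0,0,0,8],[0,0,0,0,0,0,8.5],[0,0,0,0,0,0,8.5],[0,0,0,0,0,0,8.5]]'|sed -n '2p;4,6p'
python3 - <<'E'
from h import *
for n in("top","scene"):
    p,d,K,P=grab(n); save(p[100:330,200:520] if n=="top" else p[60:360,200:520],n+"3")
E
```

```text
tcp_pos: [0.5344, -0.0325, 0.0595]
ft_force: [0.0, -0.5, 0.9]
grip_width: 0.676
gripper_force: 0.3
tcp_pos: [0.5346, -0.0325, 0.0597]
ft_force: [0.1, 0.7, -0.0]
grip_width: 0.878
gripper_force: 0.0
tcp_pos: [0.5347, -0.0325, 0.0598]
ft_force: [0.3, 0.2, -0.0]
grip_width: 0.993
gripper_force: 0.0
```

View pics/scene3.png

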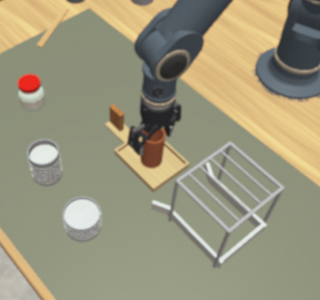

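The crop shows the beaker standing in the tray at (153,148), with the fingers open. I'll go straight up and then back to the tray's grip.

```bash

python3 -m pendant '[[0,0,-1,0,0,0,8.5],[0,0,-2,0,0,0,8.5],[0,0,-3,0,0,0,8.5],[0,0,-3,0,0,0,8.5],[0,0,-3,0,0,0,8.5]]'|head -2
python3 -m pendant '[[0,0,-2,0,0,0,8.5],[-2,0,0,0,0,0,8.5],[-3,0,0,0,0,0,8.5],[-3,0,0,0,0,0,8],[-3,0,0,0,0,0,6]]'|head -2
python3 -m pendant '[[-2,-0.1,0,0,0,0,4],[-0.95,0,0,0,0,0,4],[0,0,0,0,0,0,4],[0,0,0,0,0,0,4],[0,0,0,0,0,0,4]]'|head -2
python3 - <<'E'
from h import *
p,d,K,P=grab("top"); w=cloud(d,K,P);X,Y,Z=w[...,0],w[...,1],w[...,2]
b=(Z>.1)&(Z<.12)&(np.hypot(X-.535,Y+.033)<.05); print("beaker",b.sum(),cv2.minAreaRect(w[b][:,:2].astype(np.float32)*1000),np.median(Z[b]))
p,d,K,P=grab("wrist"); save(p,"w4"); w=cloud(d,K,P);X,Y,Z=w[...,0],w[...,1],w[...,2]
g=(Z>.062)&(Z<.082)&(Y>-.22)&(Y<-.1)&(abs(X-.53)<.025)
print("grip",g.sum(),cv2.minAreaRect(w[g][:,:2].astype(np.float32)*1000))
plan([.5305,-.172,.15],-1.3,1)
E
```

```text
clock: 22.1
tcp_pos: [0.5344, -0.0328, 0.1817]
clock: 22.52
tcp_pos: [0.5319, -0.1434, 0.2009]
clock: 22.93
tcp_pos: [0.5306, -0.1699, 0.1997]
beaker 200 ((534.3636474609375, -32.67106246948242), (54.454158782958984, 53.466400146484375), 1.2648835182189941) 0.1106463465829538
grip 681 ((530.6065063476562, -172.6602325439453), (44.077999114990234, 13.861005783081055), 88.85089874267578)
N 1 row [-0.211, -0.005, 4.966, -0.0002, -0.001, 0.0007]
mid [[0.531, -0.17, 0.187], [0.531, -0.171, 0.175], [0.531, -0.171, 0.162]]
```

View pics/w4.png

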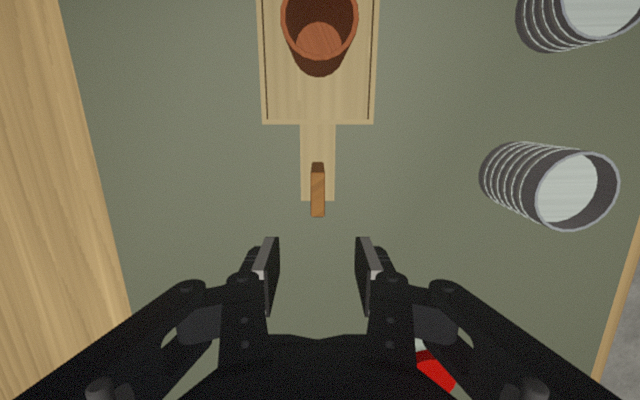

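The wrist view shows the beaker upright in the tray at (320,25) and the grip at (318,190). It measures (0.5306, -0.1727). Pinching it, after a check of the wrist camera's overhang against the shelf.

```bash
python3 -c "
from h import *
print(np.array(viewer.camera_info('wrist')['mount']).round(3)); print(manip.sense()['q'].round(2))"
python3 -m pendant '[[-0.2,0,2,0,0,0,4],[0,0,3,0,0,0,4],[0,0,3,0,0,0,4],[0,0,3,0,0,0,4],[0,0,2.5,0,0,0,4]]'|head -2
python3 -m pendant '[[0,0,1.6,0,0,0,3],[0,0,1.3,0,0,0,3],[0,0,0,0,0,0,2],[0,0,0,0,0,0,1.6],[0,0,0,0,0,0,1.5]]'
python3 -m pendant '[[0,0,0,0,0,0,1.4],[0,0,0,0,0,0,1.3],[0,0,0,0,0,0,1],[0,0,0,0,0,0,0.5],[0,0,0,0,0,0,0.5]]' 40
```

```text
[[ 0.    -0.96  -0.28   0.073]
 [ 1.     0.    -0.001  0.   ]
 [ 0.001 -0.28   0.96  -0.143]
 [ 0.     0.     0.     1.   ]]
[-0.19  0.33  0.54  1.88 -0.21  0.99  0.42]
clock: 23.45
tcp_pos: [0.5299, -0.1721, 0.0629]
clock: 23.87
tcp_pos: [0.5311, -0.1739, 0.0368]
tool_rot: [0.001, 0.716, 0.698, 0.001]
ft_force: [-1.1, 0.2, 1.5]
grip_width: 0.173
gripper_force: 0.0
clock: 24.28
tcp_pos: [0.5311, -0.174, 0.037]
tool_rot: [0.001, 0.716, 0.698, 0.001]
ft_force: [-0.6, 1.2, 6.7]
grip_width: 0.157
gripper_force: 40.1
```

The camera sits 73 mm ahead of the tool at z ≈ 0.18, so it would end up right over the shelf edge. I'll loosen, tilt the tool back 0.25 rad about the closing axis, and pinch again.

```bash

python3 -m pendant '[[0,0,0,0,0,0,1.6],[0,0,0,0,0,0,2.4],[0,0,0,0,0,0,2.4],[0,0,0,0,0,0,2.4]]' 20
python3 -m pendant '[[0.1,0,0,0,0.05,0,2.4],[0.1,0,0,0,0.05,0,2.4],[0.1,0,0,0,0.05,0,2.4],[0.1,0,0,0,0.05,0,2.4],[0.1,0,0,0,0.05,0,2.4]]'
python3 -m pendant '[[0,0,0,0,0,0,2.4],[0,0,0,0,0,0,2],[0,0,0,0,0,0,1.6],[0,0,0,0,0,0,1.4],[0,0,0,0,0,0,1.3]]'
python3 -m pendant '[[0,0,0,0,0,0,1],[0,0,0,0,0,0,0.5],[0,0,0,0,0,0,0.5]]' 50
python3 - <<'E'
from h import *
s=manip.sense();r=rot(s);print(r.round(3));f=np.array([.0227,.9997,0]);print("1cm fwd in tool",(r.T@f).round(3),"to go",(np.array([.5368,.054])-s["tcp_pos"][:2]).round(4), "grasp pt",(s["tcp_pos"]-.019*r[:,2]).round(4))
E
```

```text
clock: 24.62
tcp_pos: [0.5301, -0.1739, 0.0357]
tool_rot: [-0.0, 0.716, 0.698, -0.0]
ft_force: [0.0, 0.6, -0.1]
grip_width: 0.282
gripper_force: 0.0
clock: 25.03
tcp_pos: [0.5303, -0.169, 0.0363]
tool_rot: [-0.088, 0.71, 0.693, 0.09]
ft_force: [0.1, -0.8, 0.1]
grip_width: 0.282
gripper_force: 0.0
clock: 25.45
tcp_pos: [0.5307, -0.1682, 0.0363]
tool_rot: [-0.087, 0.71, 0.693, 0.089]
ft_force: [0.6, -0.2, -0.5]
grip_width: 0.159
gripper_force: 20.0
clock: 25.7
tcp_pos: [0.5307, -0.1683, 0.0364]
tool_rot: [-0.087, 0.71, 0.693, 0.089]
ft_force: [1.6, 0.8, -0.6]
grip_width: 0.16
gripper_force: 49.0
[[ 0.023  1.     0.006]
 [ 0.969 -0.024  0.248]
 [ 0.248  0.    -0.969]]
1cm fwd in tool [ 0.969 -0.001  0.248] to go [0.0061 0.2223] grasp pt [ 0.5305 -0.173   0.0548]
```

```bash

python3 -m pendant '[[0.1,0.02,0.025,0,0,0,0.5],[0.19,0.02,0.05,0,0,0,0.5],[0.29,0.02,0.074,0,0,0,0.5],[0.39,0.02,0.1,0,0,0,0.5],[0.485,0.02,0.124,0,0,0,0.5]]'|sed -n '2p;4p'
python3 -m pendant '[[0.485,0,0.124,0,0,0,0.5],[0.485,0,0.124,0,0,0,0.5],[0.485,0,0.124,0,0,0,0.5],[0.485,0,0.124,0,0,0,0.5],[0.485,0,0.124,0,0,0,0.5]]'|sed -n '2p;4p'
python3 -m pendant '[[0.485,0,0.124,0,0,0,0.5],[0.485,0,0.124,0,0,0,0.5],[0.485,0,0.124,0,0,0,0.5],[0.485,0,0.124,0,0,0,0.5],[0.485,0,0.124,0,0,0,0.5]]'|sed -n '2p;4p'
python3 -m pendant '[[0.39,0,0.1,0,0,0,0.5],[0.29,0,0.074,0,0,0,0.5],[0.19,0,0.05,0,0,0,0.5],[0.1,0,0.025,0,0,0,0.5],[0,0,0,0,0,0,0.5]]'
python3 - <<'E'
from h import *
p,d,K,P=grab("top"); w=cloud(d,K,P);X,Y,Z=w[...,0],w[...,1],w[...,2]
b=(Z>.1)&(Z<.12)&(abs(X-.535)<.05)&(Y>-.02)&(Y<.11); print("beaker",b.sum(),cv2.minAreaRect(w[b][:,:2].astype(np.float32)*1000),np.median(Z[b]))
save(cv2.resize(p[120:320,100:420],None,fx=2,fy=2),"t5")
E
```

```text
tcp_pos: [0.5315, -0.1555, 0.0364]
ft_force: [-0.3, -4.3, 0.9]
tcp_pos: [0.5324, -0.1288, 0.0364]
ft_force: [0.0, -4.1, -0.6]
tcp_pos: [0.533, -0.1038, 0.0364]
ft_force: [-1.3, -7.0, 2.8]
clock: 27.37
tcp_pos: [0.5333, -0.0936, 0.0364]
tool_rot: [-0.087, 0.71, 0.693, 0.089]
ft_force: [-0.5, -4.1, 2.8]
grip_width: 0.158
gripper_force: 49.6
beaker 206 ((536.9964599609375, 42.18595504760742), (54.02229690551758, 54.748260498046875), 82.25090026855469) 0.11094179248718017
```

View pics/t5.png

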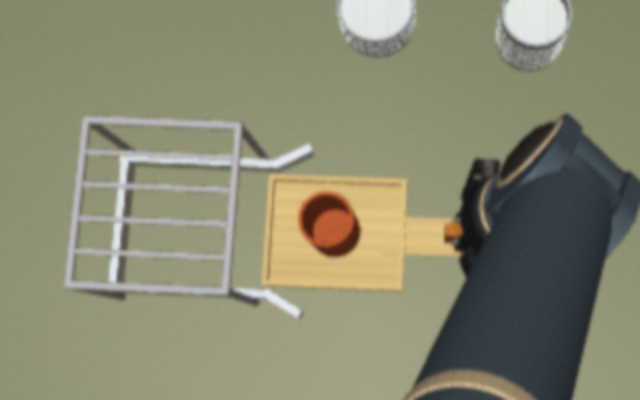

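The crop shows the beaker upright at (330,225), with the tray's front edge at the mouth. The tray looks a few mm low (-x) between the lips, at rows 177–290 against about 168–288 for the mouth. I'll measure it.

```bash
python3 - <<'E'
from h import *
for n in("top","scene"):
    p,d,K,P=grab(n); w=cloud(d,K,P);X,Y,Z=w[...,0],w[...,1],w[...,2]
    t=(p[...,0].astype(int)-p[...,2]>45)&(Z<.03)
    for lo in(-.01,.03,.06,.08):
        k=t&(Y>lo)&(Y<lo+.02)&(abs(X-.535)<.085); print(n,"tray",lo,np.percentile(X[k],[1,99]).round(4),(np.percentile(X[k],[1,99]).mean()).round(4))
    for lo in(.10,.125):
        k=(Z>.022)&(Z<.036)&(Y>lo)&(Y<lo+.025)&~t
        a=X[k&(X>.43)&(X<.5)];b=X[k&(X>.58)&(X<.65)]
        if len(a)>5 and len(b)>5: print(n,"guides",lo,len(a),len(b),np.percentile(a,[5,95]).round(4),np.percentile(b,[5,95]).round(4),((a.mean()+b.mean())/2).round(4))
E
```

```text
top tray -0.01 [0.4741 0.5939] 0.534
top tray 0.03 [0.4752 0.5951] 0.5351
top tray 0.06 [0.4767 0.6003] 0.5385
top tray 0.08 [0.4768 0.5968] 0.5368
top guides 0.1 51 55 [0.4595 0.472 ] [0.6038 0.6147] 0.5373
top guides 0.125 23 41 [0.4659 0.4721] [0.6046 0.6121] 0.5392
scene tray -0.01 [0.5242 0.5965] 0.5603
scene tray 0.03 [0.4658 0.5977] 0.5317
scene tray 0.06 [0.467  0.5985] 0.5327
scene tray 0.08 [0.4783 0.5981] 0.5382
scene guides 0.1 20 38 [0.4609 0.4735] [0.6057 0.621 ] 0.5398
scene guides 0.125 25 52 [0.4622 0.4753] [0.6061 0.6163] 0.5402
```

```bash

python3 -m pendant '[[0.1,0.02,0.025,0,0,0,0.5],[0.19,0.03,0.05,0,0,0,0.5],[0.29,0.03,0.074,0,0,0,0.5],[0.39,0.03,0.1,0,0,0,0.5],[0.39,0.02,0.1,0,0,0,0.5]]'|sed -n '2p;4p'
python3 -m pendant '[[0.39,0,0.1,0,0,0,0.5],[0.39,0,0.1,0,0,0,0.5],[0.39,0,0.1,0,0,0,0.5],[0.39,0,0.1,0,0,0,0.5],[0.39,0,0.1,0,0,0,0.5]]'|sed -n '2p;4p'
python3 -m pendant '[[0.39,0,0.1,0,0,0,0.5],[0.39,0,0.1,0,0,0,0.5],[0.39,0,0.1,0,0,0,0.5],[0.39,0,0.1,0,0,0,0.5],[0.39,0,0.1,0,0,0,0.5]]'|sed -n '2p;4p'
python3 -m pendant '[[0.39,0,0.1,0,0,0,0.5],[0.39,0,0.1,0,0,0,0.5],[0.39,0,0.1,0,0,0,0.5],[0.29,0,0.074,0,0,0,0.5],[0.1,0,0.025,0,0,0,0.5]]'|sed -n '2,4p'
```

```text
tcp_pos: [0.5348, -0.0809, 0.0363]
ft_force: [-1.6, -6.9, 5.4]
tcp_pos: [0.5355, -0.0606, 0.0364]
ft_force: [0.1, -6.3, 3.9]
tcp_pos: [0.536, -0.0405, 0.0364]
ft_force: [0.0, -5.8, 1.1]
tcp_pos: [0.5363, -0.0239, 0.0363]
tool_rot: [-0.087, 0.71, 0.693, 0.089]
ft_force: [-0.3, -6.8, 4.8]
```

```bash

python3 -m pendant '[[0.19,0,0.05,0,0,0,0.5],[0.29,0,0.074,0,0,0,0.5],[0.39,0,0.1,0,0,0,0.5],[0.39,0,0.1,0,0,0,0.5],[0.39,0,0.1,0,0,0,0.5]]'|sed -n '2p;4p'
python3 -m pendant '[[0.39,0,0.1,0,0,0,0.5],[0.39,0,0.1,0,0,0,0.5],[0.39,0,0.1,0,0,0,0.5],[0.39,0,0.1,0,0,0,0.5],[0.39,0,0.1,0,0,0,0.5]]'|sed -n '2p;4p'
python3 -m pendant '[[0.39,0,0.1,0,0,0,0.5],[0.39,0,0.1,0,0,0,0.5],[0.39,0,0.1,0,0,0,0.5],[0.39,0,0.1,0,0,0,0.5],[0.29,0,0.074,0,0,0,0.5]]'|sed -n '2p;4p'
python3 -m pendant '[[0.29,0,0.074,0,0,0,0.5],[0.19,0,0.05,0,0,0,0.5],[0.1,0,0.025,0,0,0,0.5],[0,0,0,0,0,0,0.5]]'|sed -n '2,4p'
```

```text
tcp_pos: [0.5368, -0.0076, 0.0363]
ft_force: [0.3, -7.4, 4.3]
tcp_pos: [0.5373, 0.0125, 0.0364]
ft_force: [-1.0, -7.7, 5.8]
tcp_pos: [0.5377, 0.0317, 0.0363]
ft_force: [-0.8, -7.2, 5.9]
tcp_pos: [0.5379, 0.0378, 0.0363]
tool_rot: [-0.087, 0.711, 0.692, 0.089]
ft_force: [0.5, -6.0, 3.8]
```

```bash

python3 -m pendant '[[0.1,0,0.025,0,0,0,0.5],[0.19,0,0.05,0,0,0,0.5],[0.19,0,0.05,0,0,0,0.5],[0.19,0,0.05,0,0,0,0.5],[0.19,0,0.05,0,0,0,0.5]]'|sed -n '2p;4p'
python3 -m pendant '[[0.19,0,0.05,0,0,0,0.5],[0.19,0,0.05,0,0,0,0.5],[0.19,0,0.05,0,0,0,0.5],[0.1,0,0.025,0,0,0,0.5],[0,0,0,0,0,0,0.5]]'|sed -n '2p;4p'
python3 -m pendant '[[0.1,0,0.025,0,0,0,0.5],[0.1,0,0.025,0,0,0,0.5],[0,0,0,0,0,0,0.5]]'|sed -n '2p;4p'
```

```text
tcp_pos: [0.5382, 0.046, 0.0364]
ft_force: [0.5, -8.0, 6.0]
tcp_pos: [0.5384, 0.0533, 0.0364]
ft_force: [-0.0, -7.5, 5.4]
tcp_pos: [0.5384, 0.0552, 0.0364]
ft_force: [0.6, -7.2, 6.3]
```

Contact with the stop is expected in about 3 mm (TCP y ≈ 0.059). I'll creep in 1 mm at a time.

```bash

python3 -m pendant '[[0.1,0,0.025,0,0,0,0.5],[0.1,0,0.025,0,0,0,0.5],[0,0,0,0,0,0,0.5]]'|sed -n '2p;4p'
python3 -m pendant '[[0.1,0,0.025,0,0,0,0.5],[0,0,0,0,0,0,0.5]]'|sed -n '2p;4p'
python3 -m pendant '[[0.1,0,0.025,0,0,0,0.5],[0,0,0,0,0,0,0.5]]'|sed -n '2p;4p'
python3 -m pendant '[[0.05,0,0.012,0,0,0,0.5],[0,0,0,0,0,0,0.5]]'|sed -n '2p;4p'
```

```text
tcp_pos: [0.5384, 0.0572, 0.0363]
ft_force: [0.4, -7.0, 6.0]
tcp_pos: [0.5385, 0.0582, 0.0364]
ft_force: [-0.2, -7.5, 5.6]
tcp_pos: [0.5385, 0.0583, 0.0364]
ft_force: [-0.4, -9.9, 6.6]
tcp_pos: [0.5385, 0.0583, 0.0364]
ft_force: [-0.9, -10.8, 7.0]
```

```bash

python3 -m pendant '[[0.1,0,0.025,0,0,0,0.5],[0.1,0,0.025,0,0,0,0.5],[0,0,0,0,0,0,0.5]]'|sed -n '2p;4p'
python3 -m pendant '[[0.1,0,0.025,0,0,0,0.5],[0.1,0,0.025,0,0,0,0.5],[0,0,0,0,0,0,0.5]]'|sed -n '2p;4p'
```

```text
tcp_pos: [0.5385, 0.0583, 0.0364]
ft_force: [-2.0, -14.9, 7.7]
tcp_pos: [0.5385, 0.0583, 0.0363]
ft_force: [-1.9, -18.6, 9.9]
```

Hard stop: y stays at 0.0583 while the push force climbs. I'll ease off the command, let go and withdraw.

```bash

python3 -m pendant '[[-0.19,0,-0.05,0,0,0,0.5],[-0.19,0,-0.05,0,0,0,0.5],[0,0,0,0,0,0,1.2],[0,0,0,0,0,0,1.5],[0,0,0,0,0,0,2]]' 20|sed -n '2p;4,6p'
python3 -m pendant '[[0,0,0,0,0,0,3],[0,0,0,0,0,0,3.5],[0,0,0,0,0,0,3.5],[0,0,-0.5,0,0,0,3.5],[0,0,-1,0,0,0,3.5]]'|sed -n '2p;4,6p'
python3 -m pendant '[[0,0,-2,0,0,0,3.5],[0,0,-3,0,0,0,3.5],[0,0,-3,0,0,0,3.5],[0,0,-3,0,0,0,3.5],[0,0,-3,0,0,0,3.5]]'|sed -n '2p;4,6p'
python3 -m pendant '[[-3,0,-2,0,0,0,3.5],[-3,0,-1,0,0,0,3.5],[-3,0,0,0,0,0,3.5],[-3,0,0,0,0,0,3.5],[-2,0,0,0,0,0,3.5]]'|sed -n '1,2p;4,6p'
python3 -m pendant '[[0,0,0,0,0,0,3.5],[0,0,0,0,0,0,3.5],[0,0,0,0,0,0,3.5]]'|sed -n '1,2p'
python3 - <<'E'
from h import *
for n in("top","scene"):
    p,d,K,P=grab(n); w=cloud(d,K,P);X,Y,Z=w[...,0],w[...,1],w[...,2]
    g=(Z>.062)&(Z<.08)&(Y>.0)&(Y<.11)&(abs(X-.537)<.03); print(n,"grip",g.sum(),cv2.minAreaRect(w[g][:,:2].astype(np.float32)*1000))
    b=(Z>.1)&(Z<.12)&(abs(X-.54)<.05)&(Y>.14)&(Y<.26); print(" beaker",b.sum(),cv2.minAreaRect(w[b][:,:2].astype(np.float32)*1000),np.median(Z[b]))
    save(p,n+"6")
a=cv2.imread("pics/top6.png")[110:310,80:400];b=cv2.imread("pics/scene6.png")[120:360,180:500]
cv2.imwrite("pics/end.png",np.vstack([cv2.resize(a,(480,300)),cv2.resize(b,(480,300))]))
E
```

```text
tcp_pos: [0.5373, 0.063, 0.0359]
ft_force: [0.4, 0.0, 0.3]
grip_width: 0.233
gripper_force: 0.0
tcp_pos: [0.5372, 0.0583, 0.0502]
ft_force: [1.0, 0.2, 0.5]
grip_width: 0.404
gripper_force: 0.0
tcp_pos: [0.5371, 0.0223, 0.1886]
ft_force: [0.5, 0.1, 0.5]
grip_width: 0.408
gripper_force: 0.0
clock: 34.77
tcp_pos: [0.5332, -0.1235, 0.1816]
ft_force: [-0.9, -0.3, 0.8]
grip_width: 0.413
gripper_force: 0.0
clock: 35.02
tcp_pos: [0.5339, -0.1192, 0.1813]
top grip 163 ((537.396240234375, 53.83795928955078), (45.374935150146484, 13.891857147216797), 88.74629974365234)
 beaker 186 ((539.1106567382812, 193.59730529785156), (54.81760787963867, 48.9020881652832), 88.30799865722656) 0.11028535110676285
scene grip 126 ((538.697998046875, 54.150306701660156), (16.759912490844727, 45.59415054321289), 1.4816865921020508)
 beaker 191 ((545.16162109375, 194.590576171875), (55.7532958984375, 53.25727462768555), 41.43949890136719) 0.10879099549841509
```

View pics/end.png

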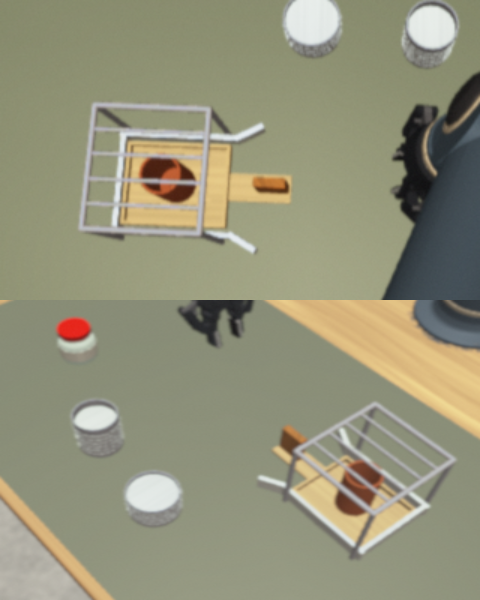

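The final view shows the tray home against the back stop, with the beaker upright on it at (168,180) in the top view and (360,487) in the scene view. The gripper is clear and the cans and jar have not been touched. The grip at y = 0.054 matches the expected home position, so I'm handing in.

```bash
python3 -c "
from plant import workorder
print(workorder.hand_in())"
```

```text
the job is handed in; nothing more can be done
None
```

The job is handed in: the beaker stands upright on the tray, the tray is hard against the rack's back stop, the beaker grip read at most 7.7 N, it took about 35 s, and the cans and jar were left alone (no verdict was shown).

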